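# Snap the cap on a grinding jar and hold the jar on its side

## Task

The open grinding jar in the rack has its three grinding balls in and needs closing: pick up the loose snap cap from the worktop and press it onto the jar, while the jar stands in the rack, until it snaps fully home and sits level. Then take that jar by its barrel, draw it up out of the rack and turn it to lie level on its side, the way it goes onto the roller mill. Finish while still holding it there by the barrel, motionless, with the whole jar at least 20 cm above the worktop; lose no ball, and leave the two closed jars and the other things where they are.

Things in the scene. Friction and masses are not known exactly. Their poses are not given: they have to be found in the camera images.
- jar: The open grinding jar: clear plastic, round barrel 47 mm across and 87 mm high, shoulder, then a neck 32 mm across; 112 mm tall in all, flat foot, no cap at the start. Stands upright in any of the rack's three holes (the others hold the closed jars). Origin: centre of its foot; z from foot to mouth. Round the neck, 106.5 mm above the foot, a snap bead 36 mm across. About 0.2 kg with balls and cap.
- jar_rim (a point): Centre of the open jar's mouth, on its axis 112 mm above the foot (118 mm above the worktop while it stands in the rack).
- jar_seat (a point): Point on the jar's axis 99 mm above the foot: where the cap's origin lies when the cap is fully home, its inner roof on the jar's rim. Set on without pressing, the cap stops about 6 mm higher.
- jar_mid (a point): Point on the jar's axis, half-way along (56 mm above the foot).
- cap: The loose snap cap: white, round, ribbed, 43 mm across, 16 mm high, 30 g, flat top, open below (inside 38 mm wide, 13 mm deep). Lies mouth down on the worktop left or right of the rack. Origin: centre of its lower edge; z up through its top. Four sprung catches in its skirt ride over the jar's bead: a 10 to 15 N push straight down snaps it home and it stays. Grip it across the ribs.
- rack: The jar rack, fixed: two aluminium plates between grey end cheeks, 80 mm (x) by 254 mm (y), top plate 50 mm and cheeks 54 mm above the worktop. Three 51 mm holes in a row along its y axis at -84, 0 and +84 mm; the jars stand in them on a floor 6 mm above the worktop. Origin: centre of its underside.
- closed_1: A grinding jar of the same kind that is already closed with the same white cap (115 mm tall in all), standing in the rack. Leave it. Origin: centre of its foot.
- closed_2: The other closed grinding jar in the rack. Leave it. Origin: centre of its foot.
- ball_1: A 16 mm steel grinding ball, loose in the open jar. Origin: its centre.
- ball_2: A second such ball.
- ball_3: A third such ball.
- petri_dish: A covered glass petri dish, 65 mm across, 16 mm high, on the worktop on the other side of the rack from the cap. Origin: centre of its underside.
- vial_1: A small screw-cap vial, 21 mm across, 49 mm high, behind the rack to the right. Origin: centre of its underside.
- vial_3: A small screw-cap vial, 24 mm across, 56 mm high, beside the other. Origin: centre of its underside.
- spatula: A thin steel double-ended spatula, 165 mm long, flat on the worktop at the left. Origin: centre of its underside.
- tape_roll: A roll of paper tape lying flat, 68 mm across, 19 mm high, at the right. Origin: centre of its underside.
Things that resemble listed ones, but are neither listed nor needed, are in the scene too. What is shaped like the cap but blue is not meant.

How it is judged:
On the way, in this order (a step that is already met when the one before it is completed fails the run):
1. the cap is snapped fully home and level on the open jar, while the jar stands in the rack (distance between cap and jar_seat below 0.0025 m and angle between the z axis of cap and the z axis of jar, either way round below 0.08 rad and z of jar in the frame of rack below 0.012 m and angle between jar's own z axis and vertical below 0.12 rad), for 0.2 s.
2. the closed jar is drawn out of the rack: its foot is above the rack's top plate (distance between cap and jar_seat below 0.0025 m and angle between the z axis of cap and the z axis of jar, either way round below 0.08 rad and z of jar in the frame of rack above 0.055 m), for 0.1 s.
At the end, for the whole second after the job is handed in: The cap is home on the jar (its origin within 2.5 mm of jar_seat, axes within 0.08 rad); the jar lies level within 18 degrees, both its ends at least 18 cm above the worktop, gripped by the fingers on the jar itself, touching the rack nowhere and at rest (below 3 cm/s) (distance between cap and jar_seat below 0.0025 m and angle between the z axis of cap and the z axis of jar, either way round below 0.08 rad and angle between jar's own z axis and vertical between 1.25 and 1.89 rad and height (world z) of each of jar, jar_rim above 0.18 m and contact force between the fingers and jar above 1 N and contact force between jar and rack below 0.05 N and linear speed of jar below 0.03 m/s); the arm keeps its last pose, push and grip.
It fails at once if one of the closed jars or a bystander is moved by more than 3 cm (distance of any of closed_1, closed_2, petri_dish, vial_1, vial_3, spatula, tape_roll from where it was at the start of the episode above 0.03 m).
It fails at once if a grinding ball leaves the jar (distance between any of ball_1, ball_2, ball_3 and jar_mid above 0.09 m).
It also fails if it takes over 48 s, if anything falls off the work surface, if the arm or the gripper's body presses on something with over 40 N, if the wrist force passes 120 N, or if a joint passes its speed limit or range.

## Robot

A 6-joint arm with a two-finger parallel gripper is mounted at the origin on a cart in front of the work surface, level with it; the furniture and walls round the work are solid. World frame = base frame: x ahead of the robot, y to its left, z up, the work surface at z = 0. Lengths are in m, angles in rad, forces in N, time in s.
With the tool pointing down it reaches from about 0.225 to 0.875 m from the base axis. Payload 3.4 kg.
Tool frame: the origin (TCP) lies at the very end of the fingers, on their centre line; the grasp point (between the pads) lies behind it (manip.grasp_offset is the z of the grasp point in the tool frame, in m); z points along the fingers, y is the line along which they close (so a half turn about z gives the same grasp; the last joint's range is limited). The gripper opens to 85 mm and grips with 20 to 120 N. Pads are 22 mm wide; open, the fingers measure 114 mm over their backs; the gripper's body (76 mm by 85 mm) begins 54 mm behind the grasp point. The pads swing forward as they close: fully open they stand 13 mm farther back than shut.
Start: joints at [-1.439, 0.276, 1.505, -0, 1.361, -0.121], TCP at [0.144, -0.557, 0.231] pointing down, gripper open.
Joint ranges: [-2.89, 2.89], [-0.75, 2.08], [0.22, 2.7], [-1.18, 4.32], [0.11, 2.71], [-2.7, 2.7]. Speed limits (rad/s): [2.57, 2.57, 3.14, 3.14, 3.14, 3.14].

## Interface

Orientations are given as a unit quaternion [w, x, y, z].
In Python, from rig import manip gives the robot as it stands.
- The arm moves only by the shell command python3 -m pendant 'ROWS' [FORCE]. ROWS is JSON, a list of rows, each an object of numbers: "dx", "dy", "dz": the shift along the tool's x, y, z in m; "rx", "ry", "rz": the turn, a rotation vector about the tool's x, y, z in degrees; "hand": the finger opening in m, from 0 to 0.0854. In form: [{"dx": .., "dy": .., "dz": .., "rx": .., "ry": .., "rz": .., "hand": ..}, ...]. A call has 1 to 12 rows; each row shifts and turns the commanded pose from where the row before left it, along the tool's axes as they then stand; what a row does not reach is not made up. A row lasts 1/12 s, in which the tool goes at most 41.7 mm and 7.16 degrees, less where a joint would pass 70% of its speed; a pose out of reach is approached as far as the arm can. A call is refused whole if a number of a shift passes 0.0417 or a number of a turn 7.16, either way. A call with a gripper value outside its range is refused whole. The fingers move at their own pace and stop on an object; FORCE is the grip in N (left out, the last holds). Time passes only in rows, so rows that do not move let the fingers close. It gives the time, the measured TCP pose, the force, the opening and the grip force at its end, in the units of the state.
- manip.get_state(): the state, without advancing time (a new reading comes with each control period).
- manip.get_image(name): name is "scene" or "side" or "wrist"; returns a dict with "frame" (420x560x3 uint8, red, green, blue), "fx", "fy", "cx", "cy" (pixels), "distortion" ([k1, k2, p1, p2, k3] as OpenCV has them; the pictures are not rectified), "position" and "attitude" of the camera in the world; the wrist camera has in their place "mount" (4x4, takes a point from camera to tool coordinates, whose origin is the TCP and whose axes are the flange's). Camera axes: x right, y up, looking along -z (the intrinsics and any distortion apply to the point x, -y, -z); pixel columns grow to the right and rows downward; lengths in m; the calibration is good to about 2 mm. A picture is of the moment at which its call begins: read the wrist's pose just before it. There is no depth.
- manip.sign_off(): hands the job in; it is judged then, once.
The state is a dict: "clock": time; "qpos": joint angles; "qd": joint speeds; "effort": joint torques, N m; "position": TCP position; "ee_rot": TCP orientation; "contact_force": force on the tool from outside, world axes, zero at the start; "moment": the same for the moment, N m; "width": finger opening in m; "gripper_force": force on a finger pad.
Only numpy, scipy, OpenCV 4.12 (cv2) and the standard library are available. Lean on these libraries where they do the work, as an engineer would, in place of code of your own. Each camera call takes 0.05 s, during which the arm holds its last target. There are 200 camera calls.

## Working session

There is one attempt and no reset: what is moved stays moved. The work goes in short steps, Python scripts to look and compute and a shell command to move; the robot and the scene stay as the last step left them, time stands still between calls to the robot, and variables do not carry over. Pictures are saved under pics/ and viewed, at most 12 in all, crops included, and the job is handed in when it is done.

```bash
ls; mkdir -p pics
python3 - <<'E'
from rig import manip
import cv2,numpy as np
print(manip.get_state(), manip.grasp_offset)
ims=[]
for n in("scene","side"):
    d=manip.get_image(n); f=d.pop("frame"); print(n,d)
    cv2.imwrite(f"pics/{n}0.png",f[:,:,::-1])
d=manip.get_image("wrist");print(d["mount"],d["fx"],d["fy"],d["cx"],d["cy"],d["distortion"])
E
```

```text
pics
{'clock': 0.0, 'qpos': array([-1.43897752e+00,  2.76603226e-01,  1.50613975e+00, -3.33394206e-05,
        1.36069493e+00, -1.20986409e-01]), 'qd': array([ 0.00055663, -0.00109561, -0.00126208,  0.00019637,  0.00119507,
       -0.0008779 ]), 'effort': array([ 3.24727671e-04, -4.16778767e+01, -2.45804787e+01,  3.58970317e-05,
        1.10906549e-02,  2.66193877e-05]), 'position': array([ 0.14374003, -0.55619559,  0.23043238]), 'ee_rot': array([-9.22523724e-04,  9.92020959e-01,  1.26069683e-01, -2.12967835e-05]), 'contact_force': array([0.0527968 , 0.46313423, 0.45741281]), 'moment': array([ 0.00415433, -0.0232356 ,  0.00702593]), 'gripper_force': 0.0, 'width': 0.08534794505355749} -0.0187
scene {'fx': 414.70479720360566, 'fy': 414.70479720360566, 'cx': 273.37650868946787, 'cy': 206.45102299128027, 'distortion': array([0.04027106, 0.        , 0.        , 0.        , 0.        ]), 'position': array([-0.25949216,  0.65020652,  1.12394247]), 'attitude': array([-0.39968878, -0.16724657,  0.34651694,  0.83198767])}
side {'fx': 418.75124716503046, 'fy': 418.75124716503046, 'cx': 269.60889608434877, 'cy': 208.10244226096856, 'distortion': array([0.02845593, 0.        , 0.        , 0.        , 0.        ]), 'position': array([0.37443175, 0.86710349, 0.71010889]), 'attitude': array([-0.09035767, -0.05025773,  0.45941441,  0.88218369])}
[[-3.29039844e-04  9.47017808e-01  3.21180889e-01  8.28428614e-02]
 [ 9.99999850e-01  4.52427903e-04 -3.09537367e-04  4.59681131e-04]
 [-4.38448595e-04  3.21180739e-01 -9.47017814e-01 -1.42816397e-01]
 [ 0.00000000e+00  0.00000000e+00  0.00000000e+00  1.00000000e+00]] 296.27790074688545 296.27790074688545 279.06552190306445 206.09260478251167 [0.0165073 0.        0.        0.        0.       ]
```

View pics/scene0.png

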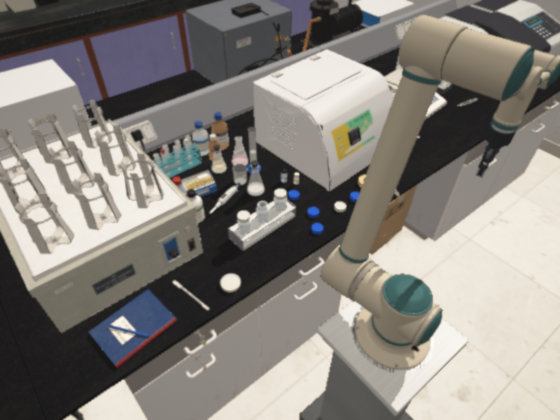

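View pics/side0.png

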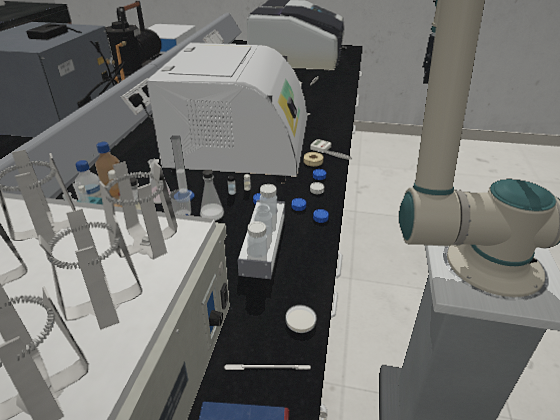

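The scene picture shows the rack, with caps on its outer jars at about (243,216) and (280,196); the open jar is in the middle hole at (263,208).
Things that could be taken for the cap (scene pixels):
- white puck at (340,207)
- blue caps at (313,212), (317,229), (293,195) and (355,197)
- petri dish at (230,283)
- tape roll at (365,183)
- caps on the closed jars at (243,216) and (280,196)

I choose the white one at (340,207), which is (317,188) in the side view. Next I measure it and check it in a close crop.

```bash
cat > h.py <<'E'
import numpy as np,cv2
from scipy.spatial.transform import Rotation as R
from rig import manip
def rot(q): return R.from_quat(np.roll(q,-1)).as_matrix()
def cam(n):
    s=manip.get_state(); d=manip.get_image(n)
    if n=="wrist":
        T=np.eye(4);T[:3,:3]=rot(s["ee_rot"]);T[:3,3]=s["position"];M=T@d["mount"]
        d["C"],d["A"]=M[:3,3],M[:3,:3]
    else: d["C"],d["A"]=np.array(d["position"]),rot(d["attitude"])
    d["K"]=np.array([[d["fx"],0,d["cx"]],[0,d["fy"],d["cy"]],[0,0,1]])
    return d
def ray(d,uv):
    x,y=cv2.undistortPoints(np.array([[uv]],float),d["K"],d["distortion"])[0,0]
    return d["A"]@np.array([x,-y,-1.])
def plane(d,uv,z):
    r=ray(d,uv); return d["C"]+r*(z-d["C"][2])/r[2]
def proj(d,p):
    q=d["A"].T@(np.array(p)-d["C"])
    return cv2.projectPoints(np.array([[q[0],-q[1],-q[2]]]),np.zeros(3),np.zeros(3),d["K"],d["distortion"])[0].ravel()
def tri(d1,u1,d2,u2):
    a,b=ray(d1,u1),ray(d2,u2)
    t=np.linalg.lstsq(np.c_[a,-b],d2["C"]-d1["C"],rcond=None)[0]
    p,q=d1["C"]+t[0]*a,d2["C"]+t[1]*b
    return (p+q)/2,np.linalg.norm(p-q)
def white(d,box,thr=150):
    x0,y0,x1,y1=box; f=d["frame"][y0:y1,x0:x1]
    m=((f.min(2)>thr)&(f.max(2).astype(int)-f.min(2)<45)).astype(np.uint8)
    n,_,st,c=cv2.connectedComponentsWithStats(m)
    return [(c[i]+[x0,y0],st[i][2:]) for i in range(1,n) if st[i][4]>15]
E
python3 - <<'E'
from h import *
s,e=cam("scene"),cam("side")
for n,d,b in(("scene",s,(327,198,347,216)),("side",e,(305,180,330,197))):
    for c,st in white(d,b): print(n,c,st,plane(d,c,.012))
for n,d,b in(("scene petri",s,(215,270,245,295)),("side petri",e,(280,300,320,335))):
    for c,st in white(d,b): print(n,c,st,plane(d,c,.012))
for n,d,b in(("scene rack",s,(228,185,300,246)),("side rack",e,(235,180,290,280))):
    for c,st in white(d,b,175): print(n,c,st,plane(d,c,.115))
a=cv2.resize(s["frame"][170:250,225:385],(800,400),interpolation=2)
b=cv2.resize(e["frame"][140:290,220:345],None,fx=1.333,fy=1.333)
cv2.imwrite("pics/crop1.png",a[:,:,::-1])
cv2.imwrite("pics/crop2.png",cv2.resize(e["frame"][170:280,230:340],(600,600),interpolation=2)[:,:,::-1])
E
```

```text
scene [339.83561644 205.36986301] [11  8 73] [ 0.46368701 -0.25084864  0.012     ]
side [316.51282051 186.03846154] [14  7 78] [ 0.46407564 -0.2572769   0.012     ]
scene petri [230.10384615 281.76538462] [ 19  17 260] [0.4360724  0.27393834 0.012     ]
side petri [300.39821429 317.19642857] [ 30  24 560] [0.43697637 0.27175689 0.012     ]
scene rack [255.25471698 188.37735849] [ 15   8 106] [0.64990306 0.00851395 0.115     ]
scene rack [230.94736842 190.55263158] [ 8  9 38] [0.69523324 0.08365148 0.115     ]
scene rack [280.1        192.42857143] [11  8 70] [ 0.57704825 -0.04790965  0.115     ]
scene rack [269.62 205.62] [ 9 10 50] [0.54776318 0.02297223 0.115     ]
scene rack [268.57471264 221.96168582] [ 52  39 261] [0.48912179 0.07368661 0.115     ]
scene rack [246.64705882 215.65441176] [ 20  12 136] [0.55843824 0.1134714  0.115     ]
scene rack [234.41025641 227.15384615] [ 9  8 39] [0.54105917 0.17580886 0.115     ]
side rack [267.90721649 188.28865979] [15  8 97] [ 0.57617106 -0.05475082  0.115     ]
side rack [255.96728972 222.06074766] [ 18  31 214] [0.57261593 0.09730122 0.115     ]
side rack [274.83269962 232.39163498] [ 17  58 263] [0.5211112  0.12710532 0.115     ]
side rack [244.11450382 248.26717557] [ 10  27 131] [0.57588466 0.19515174 0.115     ]
```

View pics/crop1.png

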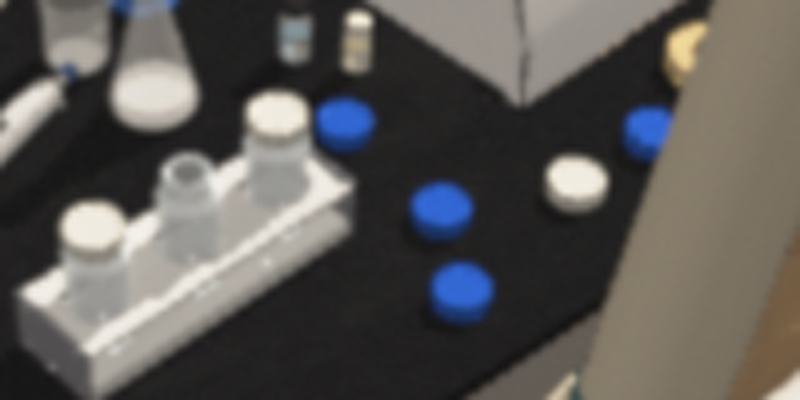

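View pics/crop2.png

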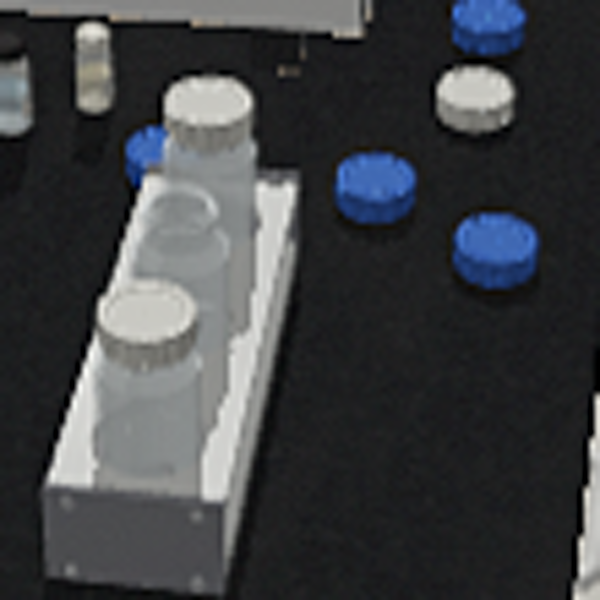

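Run:
```python
from h import *
s,e=cam("scene"),cam("side")
S=lambda x,y:(225+x/5,170+y/5)
E=lambda x,y:(230+x*110/600,170+y*110/600)
for n,a,b,z in(("c_near",S(93,225),E(147,310),.121),("c_far",S(277,113),E(209,101),.121),("rim",S(188,165),E(183,212),.118),
  ("cap",S(577,180),E(476,86),.016)):
    print(n,*tri(s,a,e,b),plane(s,a,z),plane(e,b,z))
for n,a,b in(("blueA",S(442,205),E(376,176)),("blueB",S(461,285),E(497,235)),("blueC",S(650,128),E(488,15)),("blueD",S(345,120),E(150,145))):
    print(n,plane(s,a,.016),plane(e,b,.016))
```

```text
c_near [0.56401556 0.12185433 0.11992369] 0.0011444466356426474 [0.56246635 0.12285928 0.121     ] [0.56413751 0.12248108 0.121     ]
c_far [ 0.57268188 -0.04555556  0.11967299] 0.0014547989957379166 [ 0.57071259 -0.04402219  0.121     ] [ 0.57284572 -0.04456985  0.121     ]
rim [0.56929141 0.03678164 0.1153401 ] 0.006290150595073188 [0.57079947 0.0358404  0.118     ] [0.5658581  0.04479266 0.118     ]
cap [ 0.4597762  -0.24903862  0.01612721] 0.004805805879041023 [ 0.45733122 -0.24684491  0.016     ] [ 0.46144054 -0.25289509  0.016     ]
blueA [ 0.50165636 -0.14892246  0.016     ] [ 0.50385537 -0.15060338  0.016     ]
blueB [ 0.43314937 -0.10455468  0.016     ] [ 0.43396799 -0.10884339  0.016     ]
blueC [ 0.46270773 -0.33212459  0.016     ] [ 0.46361996 -0.33484399  0.016     ]
blueD [ 0.61810057 -0.1531053   0.016     ] [ 0.6307042  -0.15617038  0.016     ]
```

```bash
python3 -m pendant '[{"rz":5.7,"hand":0.062},{"rz":5.8},{"dx":0.03,"dy":-0.0265,"dz":0.004},{"dx":0.03,"dy":-0.0265,"dz":0.004},{"dx":0.03,"dy":-0.0265,"dz":0.004},{"dx":0.03,"dy":-0.0265,"dz":0.004},{"dx":0.03,"dy":-0.0265,"dz":0.004},{"dx":0.03,"dy":-0.0265,"dz":0.004},{"dx":0.03,"dy":-0.0265,"dz":0.004},{"dx":0.03,"dy":-0.0265,"dz":0.004},{"dx":0.03,"dy":-0.0265,"dz":0.004},{"dx":0.03,"dy":-0.0265,"dz":0.004}]' 40
```

```text
invalid input
```

```bash
python3 -m pendant '[{"dx":0,"dy":0,"dz":0,"rx":0,"ry":0,"rz":5.7,"hand":0.062},{"dx":0,"dy":0,"dz":0,"rx":0,"ry":0,"rz":5.8,"hand":0.062}]' 40; python3 -m pendant '[{"dx":0.03,"dy":-0.0265,"dz":0.004,"hand":0.062}]' 40
```

```text
clock: 0.52
position: [0.1438, -0.5567, 0.2313]
ee_rot: [-0.0, 1.0, 0.024, 0.0]
contact_force: [-0.4, -1.5, 0.6]
width: 0.0638
gripper_force: 0.0invalid input
```

```bash
python3 -m pendant '[{"dx":0.03,"dy":-0.0265,"dz":0.006,"rx":0,"ry":0,"rz":0,"hand":0.062},{"dx":0.03,"dy":-0.0265,"dz":0.006,"rx":0,"ry":0,"rz":0,"hand":0.062},{"dx":0.03,"dy":-0.0265,"dz":0.006,"rx":0,"ry":0,"rz":0,"hand":0.062},{"dx":0.03,"dy":-0.0265,"dz":0.006,"rx":0,"ry":0,"rz":0,"hand":0.062},{"dx":0.03,"dy":-0.0265,"dz":0.006,"rx":0,"ry":0,"rz":0,"hand":0.062},{"dx":0.03,"dy":-0.0265,"dz":0.006,"rx":0,"ry":0,"rz":0,"hand":0.062},{"dx":0.03,"dy":-0.0265,"dz":0.006,"rx":0,"ry":0,"rz":0,"hand":0.062},{"dx":0.03,"dy":-0.0265,"dz":0.006,"rx":0,"ry":0,"rz":0,"hand":0.062},{"dx":0.03,"dy":-0.0265,"dz":0.006,"rx":0,"ry":0,"rz":0,"hand":0.062},{"dx":0.03,"dy":-0.025,"dz":0.006,"rx":0,"ry":0,"rz":0,"hand":0.062},{"dx":0.03,"dy":-0.025,"dz":0.006,"rx":0,"ry":0,"rz":0,"hand":0.062},{"dx":0,"dy":0,"dz":0,"rx":0,"ry":0,"rz":0,"hand":0.062}]' 40
python3 - <<'E'
from h import *
d=cam("wrist"); cv2.imwrite("pics/w1.png",d["frame"][:,:,::-1])
f=d["frame"]
for thr in (150,175):
  for c,st in white(d,(0,0,560,420),thr):
    if st[0]>30: print(c,st,plane(d,c,.016))
print(proj(d,(.46,-.249,.016)))
E
```

```text
clock: 1.52
position: [0.4623, -0.2463, 0.1643]
ee_rot: [-0.002, 1.0, 0.029, 0.001]
contact_force: [-0.8, 0.3, -0.1]
width: 0.0621
gripper_force: 0.0
[41.06218108 52.85285392] [  93  103 8427] [ 0.57597138 -0.03123328  0.016     ]
[392.83657255  55.70138125] [  255   123 16362] [ 0.59221204 -0.33914944  0.016     ]
[535.24626866  89.45522388] [ 65   8 268] [ 0.5712773  -0.47160383  0.016     ]
[285.96536797 189.62987013] [  42   42 1386] [ 0.46498861 -0.25317377  0.016     ]
[491.35197909 313.45586258] [  202   205 13390] [ 0.32961976 -0.50157196  0.016     ]
[ 51.52762923 305.41547831] [  151   170 13464] [0.31042235 0.00887207 0.016     ]
[288.44968722 316.27426273] [  134   113 11190] [ 0.31030648 -0.26613221  0.016     ]
[410.71259843 396.48080709] [  59   56 2032] [ 0.19524443 -0.43369261  0.016     ]
[145.2651715  403.16952507] [  58   37 1516] [ 0.16231509 -0.08642663  0.016     ]
[39.86060606 52.73616162] [  88  103 7425] [ 0.57599281 -0.0302195   0.016     ]
[286.00825826 189.77102102] [  41   41 1332] [ 0.46484257 -0.25322702  0.016     ]
[ 53.36146673 300.68626521] [  151   132 12654] [0.31704944 0.00565151 0.016     ]
[288.738002  316.0539113] [  134   113 10981] [ 0.31063898 -0.26645147  0.016     ]
[491.85826711 314.76622174] [  201   158 12961] [ 0.32786037 -0.50265238  0.016     ]
[410.66483242 396.54877439] [  57   56 1999] [ 0.19512353 -0.43365341  0.016     ]
[143.38186813 407.93589744] [  58   24 1092] [ 0.15366927 -0.08327991  0.016     ]
[281.5799892  194.09938791]
```

View pics/w1.png

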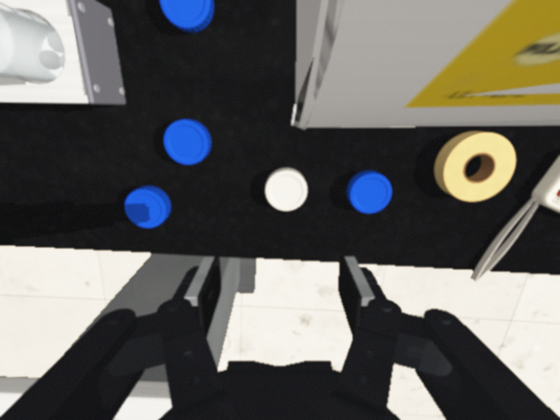

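The wrist picture shows the white cap at (286,190), with blue ones at (370,192), (187,142), (148,207) and (187,10) and the tape roll at (475,165), so the choice holds. The white box's front edge is ahead, at row 127. I check its clearance before going down.

Run:
```python
from h import *
d=cam("wrist")
for uv in((300,127),(400,127),(550,127)): print(plane(d,uv,0),plane(d,uv,.03))
s=cam("scene")
for uv in((330,190),(365,170),(330,187)): print(plane(s,uv,0))
print(d["C"],manip.get_state()["qpos"])
```

```text
[ 0.52376693 -0.26639891  0.        ] [ 0.5256464  -0.26425778  0.03      ]
[ 0.52930189 -0.36628691  0.        ] [ 0.53064128 -0.35439906  0.03      ]
[ 0.53695237 -0.51353305  0.        ] [ 0.53754525 -0.48727744  0.03      ]
[ 0.55836141 -0.29244404  0.        ]
[ 0.5560608  -0.49434912  0.        ]
[ 0.57127346 -0.30498538  0.        ]
[ 0.54302848 -0.24445582  0.30745111] [-6.34165912e-01  2.45208573e-01  1.72097841e+00 -9.45050734e-04
  1.17573874e+00  8.83269638e-01]
```

```bash
python3 -m pendant '[{"dx":0,"dy":0,"dz":0,"rx":0,"ry":0,"rz":-7.1,"hand":0.062},{"dx":0,"dy":0,"dz":0,"rx":0,"ry":0,"rz":-7.1,"hand":0.062},{"dx":0,"dy":0,"dz":0,"rx":0,"ry":0,"rz":-7.1,"hand":0.062},{"dx":0,"dy":0,"dz":0,"rx":0,"ry":0,"rz":-7.1,"hand":0.062},{"dx":0,"dy":0,"dz":0,"rx":0,"ry":0,"rz":-7.1,"hand":0.062},{"dx":0,"dy":0,"dz":0,"rx":0,"ry":0,"rz":-7.1,"hand":0.062},{"dx":0,"dy":0,"dz":0,"rx":0,"ry":0,"rz":-7.1,"hand":0.062},{"dx":0,"dy":0,"dz":0,"rx":0,"ry":0,"rz":-7.1,"hand":0.062},{"dx":0,"dy":0,"dz":0,"rx":0,"ry":0,"rz":-7.1,"hand":0.062},{"dx":0,"dy":0,"dz":0,"rx":0,"ry":0,"rz":-7.1,"hand":0.062},{"dx":0,"dy":0,"dz":0,"rx":0,"ry":0,"rz":-7.1,"hand":0.062},{"dx":0,"dy":0,"dz":0,"rx":0,"ry":0,"rz":-7.1,"hand":0.062}]' 40
python3 -m pendant '[{"dx":-0.003,"dy":0,"dz":0.03,"rx":0,"ry":0,"rz":-4.5,"hand":0.062},{"dx":-0.003,"dy":0.002,"dz":0.03,"rx":0,"ry":0,"rz":0,"hand":0.062},{"dx":0,"dy":0,"dz":0.03,"rx":0,"ry":0,"rz":0,"hand":0.062},{"dx":0,"dy":0,"dz":0,"rx":0,"ry":0,"rz":0,"hand":0.062},{"dx":0,"dy":0,"dz":0,"rx":0,"ry":0,"rz":0,"hand":0.062}]'
python3 - <<'E'
from h import *
d=cam("wrist"); 
for c,st in white(d,(120,60,440,330),150): print(c,st,plane(d,c,.016))
st=manip.get_state(); print(rot(st["ee_rot"]).round(4))
E
```

```text
clock: 2.67
position: [0.4571, -0.2533, 0.1657]
ee_rot: [0.0, 0.717, 0.697, -0.0]
contact_force: [-0.1, -0.3, 0.1]
width: 0.0622
gripper_force: 0.0
clock: 3.08
position: [0.4586, -0.258, 0.0746]
ee_rot: [-0.002, 0.691, 0.723, -0.0]
contact_force: [1.1, -0.1, 0.1]
width: 0.0622
gripper_force: 0.0
[145.8781016  208.66263647] [   59   218 11083] [ 0.36247097 -0.25034705  0.016     ]
[287.0375    216.8765625] [  59   55 2560] [ 0.46419406 -0.25205124  0.016     ]
[404.75221239 240.98230088] [ 23   7 113] [ 0.55266028 -0.26716883  0.016     ]
[[-4.50e-02  9.99e-01  2.00e-04]
 [ 9.99e-01  4.50e-02 -5.00e-04]
 [-5.00e-04  2.00e-04 -1.00e+00]]
```

```bash
python3 -m pendant '[{"dx":0.0052,"dy":0.006,"dz":0.025,"rx":0,"ry":0,"rz":0,"hand":0.062},{"dx":0,"dy":0,"dz":0.025,"rx":0,"ry":0,"rz":0,"hand":0.062},{"dx":0,"dy":0,"dz":0.0215,"rx":0,"ry":0,"rz":0,"hand":0.062},{"dx":0,"dy":0,"dz":0,"rx":0,"ry":0,"rz":0,"hand":0.062},{"dx":0,"dy":0,"dz":0,"rx":0,"ry":0,"rz":0,"hand":0.062}]' 40
python3 - <<'E'
from h import *
d=cam("wrist")
for c,st in white(d,(120,60,440,330),150): print(c,st,plane(d,c,.016))
cv2.imwrite("pics/w2.png",d["frame"][:,:,::-1])
E
```

```text
clock: 3.55
position: [0.4645, -0.2521, 0.0044]
ee_rot: [-0.001, 0.69, 0.723, -0.001]
contact_force: [-5.9, -0.6, -1.7]
width: 0.0618
gripper_force: 0.0
[277.79375904 275.58483158] [  84   75 4839] [ 0.46417282 -0.25166067  0.016     ]
[121.95384615 290.66153846] [  7  50 195] [ 0.38435153 -0.26427031  0.016     ]
```

View pics/w2.png

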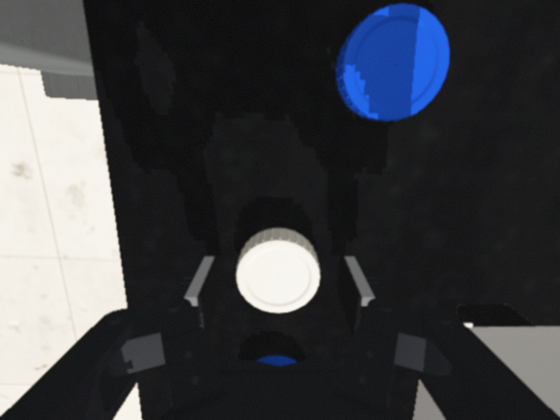

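The cap sits centred between the pads at (278,272). I close on it, then lift.

```bash
python3 -m pendant '[{"dx":0,"dy":0,"dz":0,"rx":0,"ry":0,"rz":0,"hand":0.03},{"dx":0,"dy":0,"dz":0,"rx":0,"ry":0,"rz":0,"hand":0.03},{"dx":0,"dy":0,"dz":0,"rx":0,"ry":0,"rz":0,"hand":0.03},{"dx":0,"dy":0,"dz":0,"rx":0,"ry":0,"rz":0,"hand":0.03},{"dx":0,"dy":0,"dz":0,"rx":0,"ry":0,"rz":0,"hand":0.03},{"dx":0,"dy":0,"dz":0,"rx":0,"ry":0,"rz":0,"hand":0.03}]' 50
```

```text
clock: 4.1
position: [0.4673, -0.2532, 0.0065]
ee_rot: [0.002, 0.69, 0.724, -0.0]
contact_force: [-4.3, -0.2, 7.6]
width: 0.0406
gripper_force: 49.5
```

```bash
python3 -m pendant '[{"dx":0,"dy":0,"dz":-0.03,"rx":0,"ry":0,"rz":0,"hand":0.03},{"dx":0,"dy":0,"dz":-0.04,"rx":0,"ry":0,"rz":0,"hand":0.03},{"dx":0,"dy":0,"dz":-0.04,"rx":0,"ry":0,"rz":0,"hand":0.03},{"dx":0,"dy":0,"dz":-0.04,"rx":0,"ry":0,"rz":0,"hand":0.03},{"dx":0.03,"dy":0.0143,"dz":-0.015,"rx":0,"ry":0,"rz":0,"hand":0.03},{"dx":0.036,"dy":0.0143,"dz":0,"rx":0,"ry":0,"rz":0,"hand":0.03},{"dx":0.036,"dy":0.0143,"dz":0,"rx":0,"ry":0,"rz":0,"hand":0.03},{"dx":0.036,"dy":0.0143,"dz":0,"rx":0,"ry":0,"rz":0,"hand":0.03},{"dx":0.036,"dy":0.0143,"dz":0,"rx":0,"ry":0,"rz":0,"hand":0.03},{"dx":0.036,"dy":0.0143,"dz":0,"rx":0,"ry":0,"rz":0,"hand":0.03},{"dx":0.036,"dy":0.0143,"dz":0,"rx":0,"ry":0,"rz":0,"hand":0.03},{"dx":0.02,"dy":0.007,"dz":0,"rx":0,"ry":0,"rz":0,"hand":0.03}]'
python3 -m pendant '[{"dx":0,"dy":0,"dz":0,"rx":0,"ry":0,"rz":0,"hand":0.03},{"dx":0,"dy":0,"dz":0,"rx":0,"ry":0,"rz":0,"hand":0.03},{"dx":0,"dy":0,"dz":0,"rx":0,"ry":0,"rz":0,"hand":0.03}]'
python3 - <<'E'
from h import *
st=manip.get_state(); print(st["position"],st["width"],rot(st["ee_rot"]).round(4))
d=cam("wrist"); print(proj(d,(.568,.038,.118)),proj(d,(.5682,.038,.05)),proj(d,(.564,.122,.121)))
cv2.imwrite("pics/w3.png",d["frame"][:,:,::-1])
E
```

```text
clock: 5.1
position: [0.5634, 0.0229, 0.1712]
ee_rot: [0.002, 0.69, 0.724, 0.003]
contact_force: [0.8, -0.6, 0.2]
width: 0.0406
gripper_force: 51.0
clock: 5.35
position: [0.5612, 0.0185, 0.17]
ee_rot: [0.001, 0.69, 0.724, 0.001]
contact_force: [0.3, 0.5, -0.1]
width: 0.0408
gripper_force: 51.0
[0.56123006 0.01847121 0.16998958] 0.04083881642472084 [[-4.730e-02  9.989e-01  2.500e-03]
 [ 9.989e-01  4.730e-02 -8.000e-04]
 [-9.000e-04  2.400e-03 -1.000e+00]]
[289.61508754 201.79225899] [287.18050294 178.72672664] [291.38397839  67.21628592]
```

View pics/w3.png

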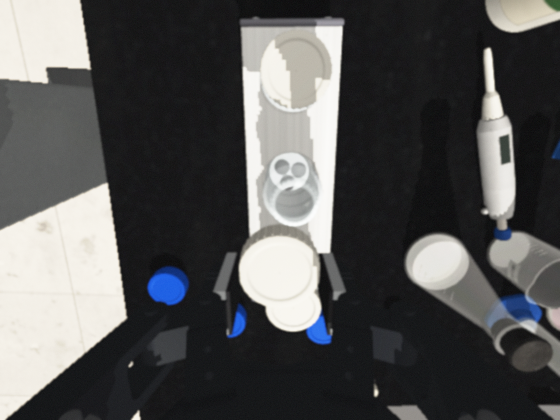

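The picture shows the cap held at (278,262), the open jar with three balls at (291,170) and its mouth near (293,205). A closer crop will fix the mouth and the cap.

Run:
```python
from h import *
d=cam("wrist"); f=d["frame"]
c=cv2.resize(f[140:320,220:360],(560,720)[:2] if 0 else (466,600),interpolation=cv2.INTER_CUBIC)
cv2.imwrite("pics/w4.png",c[:,:,::-1])
```

```text
(no output)
```

View pics/w4.png

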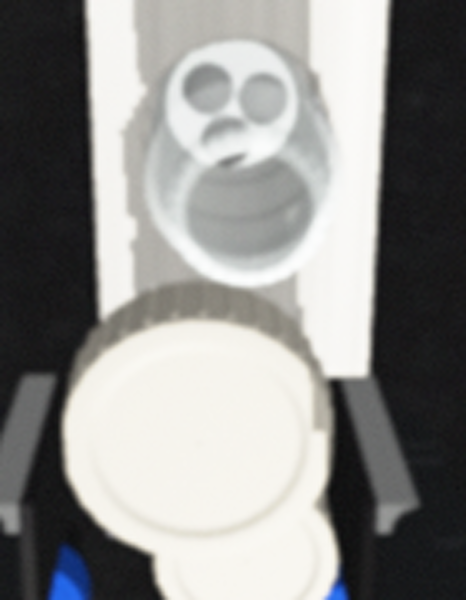

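Run:
```python
from h import *
st=manip.get_state(); d=cam("wrist")
A=rot(st["ee_rot"])
m=plane(d,(295.1,202.2),.118); c=plane(d,(279.2,271.5),st["position"][2]+.0105)
print(st["position"],m,c,A.T@(c-st["position"]),A.T@(m-c))
e=d["A"]; cb=plane(d,(220+205/3.33,140+190/3.33),.118)
# white far cap (closed, +y): mask
for t,st_ in white(d,(250,25,340,112),150): print(t,st_,plane(d,t,.121))
```

```text
[0.56078677 0.01774983 0.16951441] [0.57130077 0.03731015 0.118     ] [0.56105292 0.01988067 0.18001441] [ 0.0021102   0.00037695 -0.01050078] [0.01698107 0.01095011 0.0620188 ]
[294.5         68.29842459] [  90   87 7744] [0.56552036 0.12074459 0.121     ]
```

```bash
python3 -m pendant '[{"dx":0.017,"dy":0.011,"dz":0,"rx":0,"ry":0,"rz":0,"hand":0.03},{"dx":0,"dy":0,"dz":0.02,"rx":0,"ry":0,"rz":0,"hand":0.03},{"dx":0,"dy":0,"dz":0.016,"rx":0,"ry":0,"rz":0,"hand":0.03},{"dx":0,"dy":0,"dz":0,"rx":0,"ry":0,"rz":0,"hand":0.03},{"dx":0,"dy":0,"dz":0,"rx":0,"ry":0,"rz":0,"hand":0.03},{"dx":0,"dy":0,"dz":0,"rx":0,"ry":0,"rz":0,"hand":0.03}]'
python3 - <<'E'
from h import *
for i in range(4):
    st=manip.get_state(); print(st["position"].round(4),st["contact_force"].round(1)); d=cam("wrist")
f=d["frame"]; cv2.imwrite("pics/w5.png",cv2.resize(f[130:330,200:360],(480,600),interpolation=2)[:,:,::-1])
print(rot(st["ee_rot"]).round(4))
E
```

```text
clock: 6.0
position: [0.5713, 0.0355, 0.1336]
ee_rot: [0.0, 0.691, 0.723, 0.0]
contact_force: [0.4, 0.0, -0.1]
width: 0.0409
gripper_force: 51.0
[0.5713 0.0355 0.1336] [ 0.4  0.  -0.1]
[0.5716 0.0357 0.1339] [-0.5  0.3 -0.7]
[0.5717 0.0358 0.134 ] [-0.3  0.1  0.6]
[0.5716 0.0359 0.1339] [-0.2  0.7 -0.5]
[[-4.630e-02  9.989e-01  2.200e-03]
 [ 9.989e-01  4.630e-02 -2.000e-04]
 [-3.000e-04  2.200e-03 -1.000e+00]]
```

View pics/w5.png

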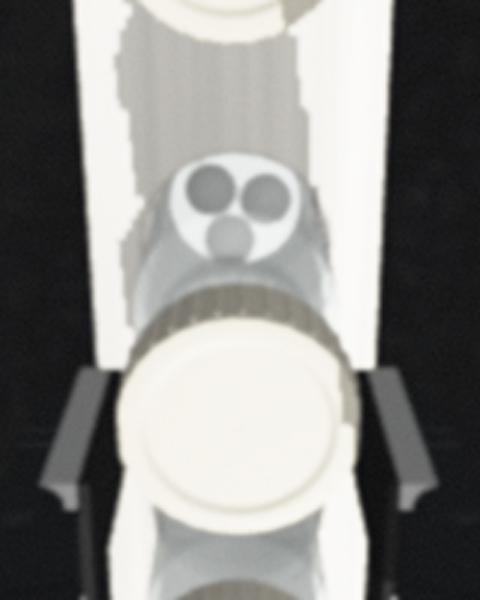

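```bash
python3 -m pendant '[{"dx":0,"dy":-0.0008,"dz":0.006,"rx":0,"ry":0,"rz":0,"hand":0.03},{"dx":0,"dy":0,"dz":0.005,"rx":0,"ry":0,"rz":0,"hand":0.03},{"dx":0,"dy":0,"dz":0.004,"rx":0,"ry":0,"rz":0,"hand":0.03},{"dx":0,"dy":0,"dz":0,"rx":0,"ry":0,"rz":0,"hand":0.03},{"dx":0,"dy":0,"dz":0,"rx":0,"ry":0,"rz":0,"hand":0.03}]'
```

```text
clock: 6.62
position: [0.5702, 0.0363, 0.1176]
ee_rot: [0.0, 0.69, 0.724, -0.0]
contact_force: [0.5, 0.7, 1.4]
width: 0.041
gripper_force: 51.2
```

```bash
python3 -m pendant '[{"dx":0,"dy":0,"dz":0.002,"rx":0,"ry":0,"rz":0,"hand":0.03},{"dx":0,"dy":0,"dz":0,"rx":0,"ry":0,"rz":0,"hand":0.03}]' 60;python3 -m pendant '[{"dx":0,"dy":0,"dz":0.002,"rx":0,"ry":0,"rz":0,"hand":0.03},{"dx":0,"dy":0,"dz":0,"rx":0,"ry":0,"rz":0,"hand":0.03}]';python3 -m pendant '[{"dx":0,"dy":0,"dz":0.002,"rx":0,"ry":0,"rz":0,"hand":0.03},{"dx":0,"dy":0,"dz":0,"rx":0,"ry":0,"rz":0,"hand":0.03}]'
```

```text
clock: 6.78
position: [0.5708, 0.0362, 0.1163]
ee_rot: [0.001, 0.69, 0.724, 0.0]
contact_force: [0.6, -0.7, 2.8]
width: 0.0406
gripper_force: 61.1
clock: 6.95
position: [0.5698, 0.0363, 0.1136]
ee_rot: [-0.0, 0.69, 0.723, -0.0]
contact_force: [-0.1, -0.0, -1.7]
width: 0.0403
gripper_force: 60.7
clock: 7.12
position: [0.5703, 0.0361, 0.1117]
ee_rot: [0.0, 0.69, 0.723, -0.0]
contact_force: [1.1, -0.6, 1.9]
width: 0.0405
gripper_force: 61.0
```

```bash
python3 -m pendant '[{"dx":0,"dy":0,"dz":0.0015,"rx":0,"ry":0,"rz":0,"hand":0.03},{"dx":0,"dy":0,"dz":0,"rx":0,"ry":0,"rz":0,"hand":0.03}]' 60;python3 -m pendant '[{"dx":0,"dy":0,"dz":0.0015,"rx":0,"ry":0,"rz":0,"hand":0.03},{"dx":0,"dy":0,"dz":0,"rx":0,"ry":0,"rz":0,"hand":0.03}]'
```

```text
clock: 7.28
position: [0.5705, 0.0361, 0.1116]
ee_rot: [0.001, 0.69, 0.724, 0.0]
contact_force: [-1.1, -0.1, 8.2]
width: 0.0406
gripper_force: 61.7
clock: 7.45
position: [0.5707, 0.0361, 0.1115]
ee_rot: [0.001, 0.69, 0.724, 0.001]
contact_force: [-3.3, -1.5, 15.9]
width: 0.0401
gripper_force: 62.5
```

```bash
python3 -m pendant '[{"dx":0,"dy":0,"dz":0.0015,"rx":0,"ry":0,"rz":0,"hand":0.03},{"dx":0,"dy":0,"dz":0,"rx":0,"ry":0,"rz":0,"hand":0.03}]' 60;python3 -m pendant '[{"dx":0,"dy":0,"dz":0.0015,"rx":0,"ry":0,"rz":0,"hand":0.03},{"dx":0,"dy":0,"dz":0,"rx":0,"ry":0,"rz":0,"hand":0.03}]'
```

```text
clock: 7.62
position: [0.5709, 0.0361, 0.1115]
ee_rot: [0.002, 0.69, 0.724, 0.001]
contact_force: [-4.4, -0.9, 23.5]
width: 0.0403
gripper_force: 63.3
clock: 7.78
position: [0.5712, 0.0361, 0.1114]
ee_rot: [0.002, 0.69, 0.724, 0.001]
contact_force: [-6.6, -0.2, 30.9]
width: 0.0406
gripper_force: 64.1
```

```bash
python3 -m pendant '[{"dx":0,"dy":0,"dz":-0.006,"rx":0,"ry":0,"rz":0,"hand":0.03},{"dx":0,"dy":0,"dz":0,"rx":0,"ry":0,"rz":0,"hand":0.062},{"dx":0,"dy":0,"dz":0,"rx":0,"ry":0,"rz":0,"hand":0.062},{"dx":0,"dy":0,"dz":0,"rx":0,"ry":0,"rz":0,"hand":0.062},{"dx":0,"dy":0,"dz":-0.02,"rx":0,"ry":0,"rz":0,"hand":0.062},{"dx":0,"dy":0,"dz":-0.04,"rx":0,"ry":0,"rz":0,"hand":0.062},{"dx":-0.03,"dy":0,"dz":-0.02,"rx":0,"ry":0,"rz":0,"hand":0.062},{"dx":-0.03,"dy":0,"dz":0,"rx":0,"ry":0,"rz":0,"hand":0.062},{"dx":0,"dy":0,"dz":0,"rx":0,"ry":0,"rz":0,"hand":0.062},{"dx":0,"dy":0,"dz":0,"rx":0,"ry":0,"rz":0,"hand":0.062}]' 60
python3 - <<'E'
from h import *
d=cam("wrist"); s=cam("side")
a=d["frame"][20:320,200:380]; b=s["frame"][165:285,225:305]
im=np.hstack([cv2.resize(a,(360,600)),cv2.resize(b,(400,600),interpolation=2)])
cv2.imwrite("pics/w6.png",im[:,:,::-1]); print(manip.get_state()["position"])
for t,st_ in white(d,(200,0,380,420),150): print(t,st_,plane(d,t,.121))
for z in (.121,.127): print(proj(d,(.5705,.038,z)),proj(s,(.5705,.038,z)))
print(proj(s,(.566,.121,.121)))
E
```

```text
clock: 8.62
position: [0.5726, -0.0246, 0.1909]
ee_rot: [-0.001, 0.691, 0.723, -0.0]
contact_force: [-0.2, -0.1, -2.4]
width: 0.0618
gripper_force: 0.0
[ 0.57203821 -0.02308503  0.19034337]
[280.33780235 122.48947247] [   96   270 21705] [0.57045891 0.04642022 0.121     ]
[279.85062752 134.98345188] [262.29749448 206.11417777]
[279.8530371  135.80695946] [262.25938207 204.11238642]
[256.31313522 226.35327593]
```

View pics/w6.png

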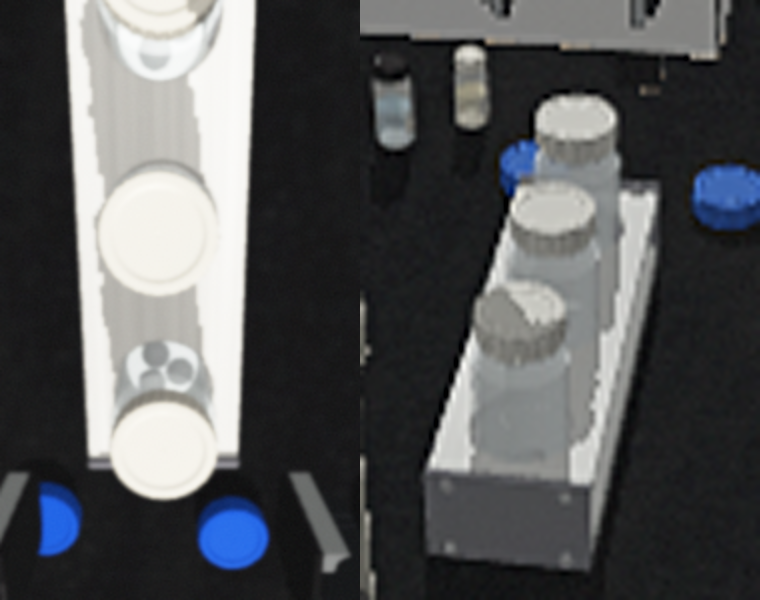

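The left half shows the cap on the middle jar at crop (158,232). In the side view on the right, its top lies exactly as high relative to its jar as the closed caps do: row 207.4, against a home prediction of 206.1 plus the 1.3 offset I saw on the near cap. The cap is home and level. Next I grip the barrel.

```bash
python3 -m pendant '[{"dx":0.03,"dy":0.001,"dz":0,"rx":0,"ry":0,"rz":0,"hand":0.075},{"dx":0.031,"dy":0,"dz":0,"rx":0,"ry":0,"rz":0,"hand":0.075},{"dx":0,"dy":0,"dz":0.025,"rx":0,"ry":0,"rz":0,"hand":0.075},{"dx":0,"dy":0,"dz":0.03,"rx":0,"ry":0,"rz":0,"hand":0.075},{"dx":0,"dy":0,"dz":0.02,"rx":0,"ry":0,"rz":0,"hand":0.075},{"dx":0,"dy":0,"dz":0,"rx":0,"ry":0,"rz":0,"hand":0.075},{"dx":0,"dy":0,"dz":0,"rx":0,"ry":0,"rz":0,"hand":0.075}]' 60
```

```text
clock: 9.3
position: [0.5696, 0.0384, 0.1152]
ee_rot: [-0.002, 0.69, 0.724, -0.001]
contact_force: [-0.2, 0.1, 0.5]
width: 0.0751
gripper_force: 0.0
```

```bash
python3 -m pendant '[{"dx":-0.0005,"dy":0.0005,"dz":0.02,"rx":0,"ry":0,"rz":0,"hand":0.075},{"dx":0,"dy":0,"dz":0.02,"rx":0,"ry":0,"rz":0,"hand":0.075},{"dx":0,"dy":0,"dz":0.014,"rx":0,"ry":0,"rz":0,"hand":0.075},{"dx":0,"dy":0,"dz":0,"rx":0,"ry":0,"rz":0,"hand":0.075},{"dx":0,"dy":0,"dz":0,"rx":0,"ry":0,"rz":0,"hand":0.075}]' 60
python3 -m pendant '[{"dx":0,"dy":0,"dz":0,"rx":0,"ry":0,"rz":0,"hand":0.035},{"dx":0,"dy":0,"dz":0,"rx":0,"ry":0,"rz":0,"hand":0.035},{"dx":0,"dy":0,"dz":0,"rx":0,"ry":0,"rz":0,"hand":0.035},{"dx":0,"dy":0,"dz":0,"rx":0,"ry":0,"rz":0,"hand":0.035},{"dx":0,"dy":0,"dz":0,"rx":0,"ry":0,"rz":0,"hand":0.035},{"dx":0,"dy":0,"dz":0,"rx":0,"ry":0,"rz":0,"hand":0.035}]' 70
```

```text
clock: 9.72
position: [0.5722, 0.037, 0.0636]
ee_rot: [0.0, 0.69, 0.724, 0.0]
contact_force: [1.0, 0.8, 1.1]
width: 0.0753
gripper_force: 0.0
clock: 10.22
position: [0.5722, 0.0368, 0.0648]
ee_rot: [0.001, 0.69, 0.723, 0.001]
contact_force: [-1.7, 0.3, 5.1]
width: 0.0458
gripper_force: 70.5
```

```bash
python3 -m pendant '[{"dx":0,"dy":0,"dz":-0.008,"rx":0,"ry":0,"rz":0,"hand":0.035},{"dx":0,"dy":0,"dz":-0.015,"rx":0,"ry":0,"rz":0,"hand":0.035},{"dx":0,"dy":0,"dz":-0.02,"rx":0,"ry":0,"rz":0,"hand":0.035},{"dx":0,"dy":0,"dz":-0.02,"rx":0,"ry":0,"rz":0,"hand":0.035},{"dx":0,"dy":0,"dz":-0.02,"rx":0,"ry":0,"rz":0,"hand":0.035},{"dx":0,"dy":0,"dz":-0.025,"rx":0,"ry":0,"rz":0,"hand":0.035},{"dx":0,"dy":0,"dz":-0.025,"rx":0,"ry":0,"rz":0,"hand":0.035},{"dx":0,"dy":0,"dz":-0.025,"rx":0,"ry":0,"rz":0,"hand":0.035},{"dx":0,"dy":0,"dz":-0.025,"rx":0,"ry":0,"rz":0,"hand":0.035},{"dx":0,"dy":0,"dz":-0.025,"rx":0,"ry":0,"rz":0,"hand":0.035},{"dx":0,"dy":0,"dz":-0.025,"rx":0,"ry":0,"rz":0,"hand":0.035},{"dx":0,"dy":0,"dz":-0.02,"rx":0,"ry":0,"rz":0,"hand":0.035}]' 70
python3 -m pendant '[{"dx":0,"dy":0,"dz":0,"rx":0,"ry":0,"rz":0,"hand":0.035},{"dx":0,"dy":0,"dz":0,"rx":0,"ry":0,"rz":0,"hand":0.035},{"dx":0,"dy":0,"dz":0,"rx":0,"ry":0,"rz":0,"hand":0.035}]'
python3 - <<'E'
from h import *
st=manip.get_state(); print(st["qpos"].round(3))
d=cam("scene"); p=st["position"]; u=proj(d,p).astype(int); print(u)
e=cam("side"); v=proj(e,p).astype(int); print(v)
c=lambda f,u: cv2.resize(f[max(u[1]-70,0):u[1]+70,max(0,u[0]-45):u[0]+45],(385,600),interpolation=2)
cv2.imwrite("pics/w7.png",np.hstack([c(d["frame"],u),c(e["frame"],v)])[:,:,::-1])
E
```

```text
clock: 11.22
position: [0.5715, 0.0369, 0.3189]
ee_rot: [0.001, 0.69, 0.723, 0.001]
contact_force: [0.3, 0.3, -2.1]
width: 0.0454
gripper_force: 79.4
clock: 11.47
position: [0.5707, 0.0369, 0.3146]
ee_rot: [-0.001, 0.69, 0.723, -0.001]
contact_force: [0.0, -0.9, -2.3]
width: 0.0455
gripper_force: 79.5
[-0.057  0.238  1.354 -0.     1.551 -0.104]
[261 158]
[260 133]
```

View pics/w7.png

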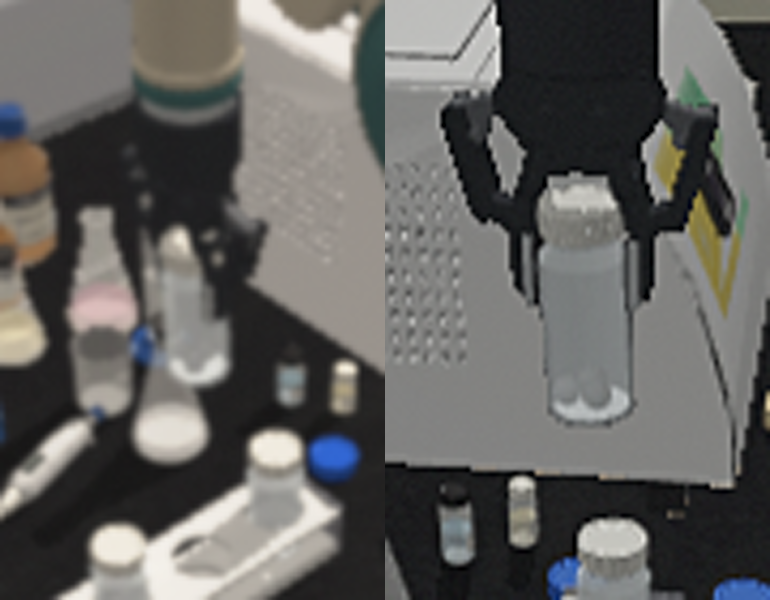

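The picture shows the capped jar hanging upright in the grip, with the balls at its foot at (585,390), and the rack hole empty. I turn the closing line across the arm's plane and raise.

```bash
python3 -m pendant '[{"dx":0,"dy":0,"dz":-0.006,"rx":0,"ry":0,"rz":4,"hand":0.035},{"dx":0,"dy":0,"dz":-0.008,"rx":0,"ry":0,"rz":7,"hand":0.035},{"dx":0,"dy":0,"dz":-0.009,"rx":0,"ry":0,"rz":7.1,"hand":0.035},{"dx":0,"dy":0,"dz":-0.009,"rx":0,"ry":0,"rz":7.1,"hand":0.035},{"dx":0,"dy":0,"dz":-0.009,"rx":0,"ry":0,"rz":7.1,"hand":0.035},{"dx":0,"dy":0,"dz":-0.009,"rx":0,"ry":0,"rz":7.1,"hand":0.035},{"dx":0,"dy":0,"dz":-0.009,"rx":0,"ry":0,"rz":7.1,"hand":0.035},{"dx":0,"dy":0,"dz":-0.009,"rx":0,"ry":0,"rz":7.1,"hand":0.035},{"dx":0,"dy":0,"dz":-0.009,"rx":0,"ry":0,"rz":7.1,"hand":0.035},{"dx":0,"dy":0,"dz":-0.009,"rx":0,"ry":0,"rz":7.1,"hand":0.035},{"dx":0,"dy":0,"dz":-0.009,"rx":0,"ry":0,"rz":7.1,"hand":0.035},{"dx":0,"dy":0,"dz":-0.009,"rx":0,"ry":0,"rz":7,"hand":0.035}]' 70
python3 -m pendant '[{"dx":0,"dy":0,"dz":0,"rx":0,"ry":0,"rz":7,"hand":0.035},{"dx":-0.015,"dy":0,"dz":0,"rx":0,"ry":0,"rz":0,"hand":0.035},{"dx":-0.025,"dy":0,"dz":0,"rx":0,"ry":0,"rz":0,"hand":0.035},{"dx":-0.025,"dy":0,"dz":0,"rx":0,"ry":0,"rz":0,"hand":0.035},{"dx":-0.02,"dy":0,"dz":0,"rx":0,"ry":0,"rz":0,"hand":0.035},{"dx":-0.01,"dy":0,"dz":0,"rx":0,"ry":0,"rz":0,"hand":0.035},{"dx":0,"dy":0,"dz":0,"rx":0,"ry":0,"rz":0,"hand":0.035}]'
python3 -c "
from h import *
s=manip.get_state();print(s['qpos'].round(3),rot(s['ee_rot']).round(3))"
```

```text
clock: 12.57
position: [0.5712, 0.0369, 0.4184]
ee_rot: [-0.0, 0.996, 0.091, -0.002]
contact_force: [0.0, 0.4, -2.6]
width: 0.0455
gripper_force: 79.4
clock: 13.15
position: [0.4747, 0.0307, 0.4197]
ee_rot: [-0.0, 0.999, 0.033, -0.001]
contact_force: [0.9, 0.5, -1.5]
width: 0.0457
gripper_force: 79.5
[-0.082  0.073  1.31  -0.     1.76   1.423] [[ 0.998  0.066 -0.001]
 [ 0.066 -0.998 -0.   ]
 [-0.001 -0.    -1.   ]]
```

```bash
python3 -m pendant '[{"dx":0,"dy":0,"dz":0,"rx":0,"ry":0,"rz":4.2,"hand":0.035},{"dx":0,"dy":0,"dz":0,"rx":0,"ry":0,"rz":4.2,"hand":0.035},{"dx":0.015,"dy":0,"dz":0,"rx":0,"ry":4,"rz":0,"hand":0.035},{"dx":0.028,"dy":0,"dz":0,"rx":0,"ry":6.5,"rz":0,"hand":0.035},{"dx":0.028,"dy":0,"dz":0,"rx":0,"ry":6.5,"rz":0,"hand":0.035},{"dx":0.028,"dy":0,"dz":0,"rx":0,"ry":6.5,"rz":0,"hand":0.035},{"dx":0.028,"dy":0,"dz":0,"rx":0,"ry":6.5,"rz":0,"hand":0.035},{"dx":0,"dy":0,"dz":0,"rx":0,"ry":0,"rz":0,"hand":0.035}]' 70
python3 -c "
from h import *
s=manip.get_state();print(s['qpos'].round(3),rot(s['ee_rot']).round(3))"
```

```text
clock: 13.82
position: [0.6007, 0.0208, 0.446]
ee_rot: [0.01, 0.965, -0.039, 0.26]
contact_force: [0.4, -0.5, -1.9]
width: 0.045
gripper_force: 79.6
[-8.200e-02 -1.900e-02  1.460e+00  1.000e-03  1.173e+00  1.570e+00] [[ 0.861 -0.08   0.501]
 [-0.07  -0.997 -0.04 ]
 [ 0.503 -0.    -0.864]]
```

```bash
python3 -m pendant '[{"dx":0.036,"dy":0,"dz":0,"rx":0,"ry":5,"rz":0,"hand":0.035},{"dx":0.038,"dy":0,"dz":0,"rx":0,"ry":6,"rz":0,"hand":0.035},{"dx":0.038,"dy":0,"dz":0,"rx":0,"ry":6,"rz":0,"hand":0.035},{"dx":0.038,"dy":0,"dz":-0.005,"rx":0,"ry":6,"rz":0,"hand":0.035},{"dx":0.036,"dy":0,"dz":-0.005,"rx":0,"ry":6,"rz":0,"hand":0.035},{"dx":0,"dy":0,"dz":0,"rx":0,"ry":0,"rz":0,"hand":0.035}]' 70
python3 -c "
from h import *
s=manip.get_state();print(s['qpos'].round(3),rot(s['ee_rot']).round(3))"
```

```text
clock: 14.32
position: [0.7316, 0.01, 0.5764]
ee_rot: [0.02, 0.868, -0.035, 0.494]
contact_force: [0.1, 0.9, -1.2]
width: 0.0452
gripper_force: 79.6
[-0.082 -0.016  1.454  0.002  0.67   1.569] [[ 0.509 -0.081  0.857]
 [-0.041 -0.997 -0.069]
 [ 0.86  -0.    -0.511]]
```

```bash
python3 -m pendant '[{"dx":0.036,"dy":0,"dz":-0.012,"rx":0,"ry":5,"rz":0,"hand":0.035},{"dx":0.037,"dy":0,"dz":-0.012,"rx":0,"ry":6,"rz":0,"hand":0.035},{"dx":0.037,"dy":0,"dz":-0.012,"rx":0,"ry":6,"rz":0,"hand":0.035},{"dx":0.037,"dy":0,"dz":-0.01,"rx":0,"ry":6,"rz":0,"hand":0.035},{"dx":0.03,"dy":0,"dz":0,"rx":0,"ry":5,"rz":0,"hand":0.035},{"dx":0,"dy":0,"dz":0,"rx":0,"ry":2.5,"rz":0,"hand":0.035},{"dx":0,"dy":0,"dz":0,"rx":0,"ry":0,"rz":0,"hand":0.035}]' 70
python3 -c "
from h import *
s=manip.get_state();print(s['qpos'].round(3),rot(s['ee_rot']).round(3))"
```

```text
clock: 14.9
position: [0.749, 0.0087, 0.7509]
ee_rot: [0.028, 0.713, -0.029, 0.7]
contact_force: [0.8, -0.6, -3.8]
width: 0.0452
gripper_force: 79.7
[-0.082 -0.07   1.515  0.01   0.144  1.561] [[ 0.019 -0.08   0.997]
 [-0.002 -0.997 -0.08 ]
 [ 1.    -0.    -0.019]]
```

Tool is level. I settle, then check the jar's angle and the cap in a picture.

```bash
python3 -m pendant '[{"dx":0,"dy":0,"dz":0,"rx":0,"ry":0,"rz":0,"hand":0.035},{"dx":0,"dy":0,"dz":0,"rx":0,"ry":0,"rz":0,"hand":0.035},{"dx":0,"dy":0,"dz":0,"rx":0,"ry":0,"rz":0,"hand":0.035},{"dx":0,"dy":0,"dz":0,"rx":0,"ry":0,"rz":0,"hand":0.035},{"dx":0,"dy":0,"dz":0,"rx":0,"ry":0,"rz":0,"hand":0.035},{"dx":0,"dy":0,"dz":0,"rx":0,"ry":0,"rz":0,"hand":0.035},{"dx":0,"dy":0,"dz":0,"rx":0,"ry":0,"rz":0,"hand":0.035},{"dx":0,"dy":0,"dz":0,"rx":0,"ry":0,"rz":0,"hand":0.035}]' 70
python3 - <<'E'
from h import *
st=manip.get_state(); p=st["position"]; print(p,abs(st["qd"]).max())
d=cam("side"); u=proj(d,p).astype(int); print(u)
w=cam("wrist")
x0,y0=max(u[0]-80,0),max(u[1]-60,0)
a=cv2.resize(d["frame"][y0:y0+120,x0:x0+140],(460,394),interpolation=2)
b=cv2.resize(w["frame"][120:420,150:410],(340,394))
cv2.imwrite("pics/w8.png",np.hstack([a,b])[:,:,::-1])
E
```

```text
clock: 15.57
position: [0.7481, 0.0087, 0.7564]
ee_rot: [0.028, 0.71, -0.029, 0.703]
contact_force: [-0.1, -0.1, -1.7]
width: 0.0455
gripper_force: 79.7
[0.7481233  0.008684   0.75637324] 0.0021767287066005625
[ 158 -122]
```

View pics/w8.png

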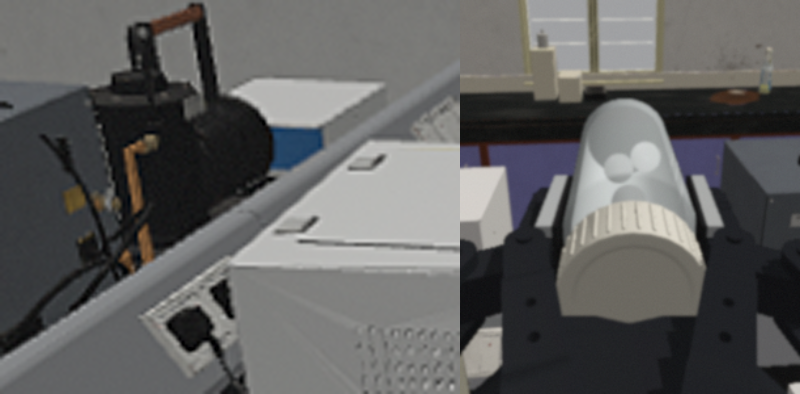

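The wrist half shows the capped jar in line with the fingers: cap at (630,260), foot edge at (628,100), balls at (635,165). I check its pitch against prediction.

Run:
```python
from h import *
st=manip.get_state(); w=cam("wrist"); A=rot(st["ee_rot"])
print("tool z elev deg",np.degrees(np.arcsin(A[2,2])))
for a in(-15,0,15):
    c,s=np.cos(np.radians(a)),np.sin(np.radians(a))
    f=lambda x,z:(proj(w,st["position"]+A@np.array([c*x+s*(z+.0187),0,-s*x+c*(z+.0187)-.0187]))).round(0)
    print(a,"foot",f(.0235,.058),"cap skirt",f(.0215,-.0405),"cap top",f(.0215,-.0565))
```

```text
tool z elev deg -0.5031507577499531
-15 foot [278. 220.] cap skirt [278. 252.] cap top [278. 262.]
0 foot [278. 195.] cap skirt [278. 271.] cap top [278. 296.]
15 foot [278. 170.] cap skirt [278. 292.] cap top [278. 330.]
```

The measured rows are foot 196, skirt 275 and cap top about 305. They match a slip of 0–3°, so the jar is level, capped and at rest.

```bash
python3 -c "
from rig import manip
print(manip.sign_off())"
```

```text
the job is handed in; nothing more can be done
None
```

The job is handed in at about 15.6 s of the 48 s allowed: the cap is on and looked fully home in the pictures, and the jar is held still by its barrel, level to within about 3°, about 0.75 m above the worktop with all three balls inside; the judge's result was not shown to me.

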